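# Plaster animals in a row by height

### The job

Line up the four plaster animals on the wooden display board in order of height, one standing upright in the middle of each round cork pad: the tallest on the pad beside the tall post, and so on down to the lowest on the pad beside the low stub at the other end. The plaster torso is not part of the set; leave it standing where it is.

Things in the scene. Friction and masses are not known exactly. Their poses are not given: they have to be found in the camera images.
- rabbit: White plaster rabbit sitting upright, 51 x 52 mm and 77 mm tall: the tallest of the four animals. Origin: centre of its underside, z up. It starts on the table top (z = 0) at any of five places, turned anyhow. Grasp round the body from above.
- big_owl: White plaster owl, the larger of two, 46 (x) x 55 (y) mm and 60 mm tall. Origin: centre of its underside, z up. It starts on the table top (z = 0) at any of five places, turned anyhow. Grasp round the body from above.
- small_owl: White plaster owl, the smaller of two, 37 (x) x 44 (y) mm and 48 mm tall. Origin: centre of its underside, z up. It starts on the table top (z = 0) at any of five places, turned anyhow. Grasp round the body from above.
- frog: White plaster squat frog, 58 (x) x 54 (y) mm and 30 mm tall: the lowest; the only one on the table top (those in the green crate at the robot's left are not meant; rise to about 0.35 m before crossing from or over that crate and the tubs by it). Origin: centre of its underside, z up. It starts on the table top (z = 0) at any of five places, turned anyhow. Its back is domed: grasp it low, fingertips almost on the table.
- pad_1: Round cork pad, 68 mm across and 2 mm thick, fixed on the display board (476 x 90 x 12 mm, wood, lying on the table with its length roughly along world y); the first from the robot's left (+y end) of the row of four, 90 mm apart. The board and its row lie differently each time. Origin: centre of the pad's underside, 12 mm above the table, so the pad's top is 14 mm above the table; y points along the board, to the robot's left.
- pad_2: Round cork pad, 68 mm across and 2 mm thick, fixed on the display board (476 x 90 x 12 mm, wood, lying on the table with its length roughly along world y); the second from the robot's left of the row of four, 90 mm apart. The board and its row lie differently each time. Origin: centre of the pad's underside, 12 mm above the table, so the pad's top is 14 mm above the table; y points along the board, to the robot's left.
- pad_3: Round cork pad, 68 mm across and 2 mm thick, fixed on the display board (476 x 90 x 12 mm, wood, lying on the table with its length roughly along world y); the third from the robot's left of the row of four, 90 mm apart. The board and its row lie differently each time. Origin: centre of the pad's underside, 12 mm above the table, so the pad's top is 14 mm above the table; y points along the board, to the robot's left.
- pad_4: Round cork pad, 68 mm across and 2 mm thick, fixed on the display board (476 x 90 x 12 mm, wood, lying on the table with its length roughly along world y); the last, at the robot's right (-y end) of the row of four, 90 mm apart. The board and its row lie differently each time. Origin: centre of the pad's underside, 12 mm above the table, so the pad's top is 14 mm above the table; y points along the board, to the robot's left.
- tall_post: Turned dark wood post, 26 mm across the foot and 75 mm tall, fixed at one end of the board, 82 mm beyond the middle of the end pad; it marks the end for the tallest and may stand at either end. At the other end is a flat round stub of light wood, 40 mm across and only 15 mm tall. Origin: centre of its foot, on the board's top 12 mm above the table.
- torso: White plaster torso, 42 x 66 mm and 88 mm tall, a bystander among the animals, not to be moved. Origin: centre of its underside, z up. It starts on the table top (z = 0) at any of five places, turned anyhow.

How it is judged:
By the outcome, as a careful person would: the job done as asked, in the order asked, and still so for the second after the job is handed in, with the robot touching nothing.
It also fails if it takes over 128 s, if anything falls off the work surface, if the arm or the gripper's body presses on something with over 40 N, if the wrist force passes 120 N, or if a joint passes its speed limit or range.

### The arm

A 7-joint arm with a two-finger parallel gripper is mounted at the origin on a cart in front of the work surface, level with it; the furniture and walls round the work are solid. World frame = base frame: x ahead of the robot, y to its left, z up, the work surface at z = 0. Lengths are in mm, angles in rad, forces in N, time in s.
With the tool pointing down it reaches from about 400 to 875 mm from the base axis. Payload 4.4 kg.
Tool frame: the origin (TCP) lies at the very end of the fingers, on their centre line; the grasp point (between the pads) lies 19 mm behind it; z points along the fingers, y is the line along which they close (so a half turn about z gives the same grasp; the last joint's range is limited). The gripper opens to 85 mm and grips with 20 to 120 N. Pads are 22 mm wide; open, the fingers measure 114 mm over their backs; the gripper's body (76 mm by 85 mm) begins 54 mm behind the grasp point. The pads swing forward as they close: fully open they stand 13 mm farther back than shut.
Start: joints at [1.131, 0.628, 0.038, 1.517, -0.027, 0.996, -0.02], TCP at [237.38, -605.119, 207.613] pointing down, gripper open.
Joint ranges: [-3.06, 3.06], [-0.37, 2.12], [-1.25, 1.32], [0.18, 2.47], [-1.1, 4.24], [0.23, 1.98], [-2.94, 2.94]. Speed limits (rad/s): [2.57, 2.57, 3.14, 3.14, 3.14, 3.14, 3.14].

### API

Orientations are given as [roll, pitch, yaw] about the fixed x, y, z axes, in that order (R = Rz(yaw) Ry(pitch) Rx(roll)).
In Python, from cell import ctrl gives the robot as it stands.
- The arm moves only by the tool jog_arm, never from a script. Its argument "plan" is a list of rows, each an object of numbers: "tx", "ty", "tz": the shift along the tool's x, y, z as a fraction of full scale; "wx", "wy", "wz": the turn, a rotation vector about the tool's x, y, z as a fraction of full scale; "claw": the closure, from 0 (fully open) to 1 (shut). In form: [{"tx": .., "ty": .., "tz": .., "wx": .., "wy": .., "wz": .., "claw": ..}, ...]. A call has 1 to 12 rows; each row is the pose to reach, as a shift and turn from the pose commanded when the call began, along the tool's axes at that moment; what a row does not reach only later rows make up. Full scale, the value 1, is 300 mm for a shift and 90 degrees for a turn. A row lasts 1/10 s, in which the tool goes at most 50 mm and 8.59 degrees, less where a joint would pass 70% of its speed; a pose out of reach is approached as far as the arm can. A call with a number of a shift or a turn outside -1 to 1 is refused whole. A call with a gripper value outside its range is refused whole. The fingers move at their own pace and stop on an object; the grip force is fixed at half the most. Time passes only in rows, so rows that repeat a pose let the fingers close. It gives the time, the measured TCP pose, the force, the opening and the grip force at its end, in the units of the state.
- ctrl.read_state(): the state, without advancing time (a new reading comes with each control period).
- ctrl.get_image(name): name is "side" or "top"; returns a dict with "img" (420x560x3 uint8, red, green, blue), "depth" (420x560 float32, mm along the optical axis (not along the pixel's ray), 0 where there is no reading), "fx", "fy", "cx", "cy" (pixels), "position" and "orientation" of the camera in the world. Camera axes: x right, y down, z forward; pixel columns grow to the right and rows downward; lengths in mm; the calibration is good to about 2 mm. A picture is of the moment at which its call begins.
- ctrl.finish_job(): hands the job in; it is judged then, once.
Trained networks look in a picture, given as the dict that the camera call returned (one of the last four; its "shot" number tells which), for a name from the list of things; names that differ only in an ending like _2 or _b are one class to them, and where a whole thing is asked for, a point or a joint stands for the part that bears it (a point fixed in the world has none). Each returns a list of dicts, best first, with "score" (0 to 1); they miss things now and then, are a little off and sometimes report something else, mostly with a low value. They report only what shows in the picture. A call takes as long as a camera call.
- ctrl.trace(picture, thing): "pixels" (420x560 bool, what is visible of it) and "extent" ([centre column, centre row, width, height] in pixels, round what is visible of it).
The state is a dict: "clock": time; "qpos": joint angles; "qd": joint speeds; "tau": joint torques, N m; "eef_pos": TCP position; "tool_rot": TCP orientation; "force": force on the tool from outside, world axes, zero at the start; "torque": the same for the moment, N m; "width": finger opening in mm; "gripper_force": force on a finger pad.
Only numpy, scipy, OpenCV 4.12 (cv2) and the standard library are available. Lean on these libraries where they do the work, as an engineer would, in place of code of your own. Each camera call takes 0.05 s, during which the arm holds its last target. There are 200 camera calls.

## Working session

There is one attempt and no reset: what is moved stays moved. The work goes in short steps, Python scripts to look and compute and a tool call to move; the robot and the scene stay as the last step left them, time stands still between calls to the robot, and variables do not carry over. Pictures are saved under pics/ and viewed, at most 14 in all, crops included, and the job is handed in when it is done.

Besides the shell and the picture viewer there is one more tool, called as name([rows], argument=value, ...), one row to a line, values as JSON. jog_arm: Moves the arm, as the interface text tells. Shift numbers are shares of 300 mm and turn numbers shares of 90 degrees, none past 1 either way. Its arguments: {"type":"object","properties":{"plan":{"type":"array"}},"required":["plan"]}

```bash
ls; mkdir -p pics; cat > h.py <<'E'
import numpy as np,cv2
from cell import ctrl
from scipy.spatial.transform import Rotation as Ro
def rot(o):
    o=np.array(o,float)
    if o.shape==(3,3): return o
    if o.size==4: return Ro.from_quat(o).as_matrix()
    return Ro.from_euler('xyz',o).as_matrix()
def cloud(p):
    v,u=np.mgrid[0:420,0:560]; d=p['depth']
    c=np.stack([(u-p['cx'])/p['fx']*d,(v-p['cy'])/p['fy']*d,d],-1)
    return c@rot(p['orientation']).T+np.array(p['position'])
def save(p,n,s=1.0):
    cv2.imwrite('pics/'+n,cv2.resize(p['img'][:,:,::-1],None,fx=s,fy=s))
E
python3 - <<'E'
from h import *
s=ctrl.read_state();print(s)
ims=[]
for n in ['top','side']:
    p=ctrl.get_image(n);print(n,p['position'],p['orientation'],p['fx'],p['cx'],p['cy'],p['shot'])
    save(p,n+'0.png',1.4)
    W=cloud(p)
    for t in ['rabbit','big_owl','small_owl','frog','pad_1','tall_post','torso']:
        for r in ctrl.trace(p,t)[:5]:
            m=r['pixels']&(p['depth']>0);q=W[m]
            if len(q)<5: continue
            print(t,round(r['score'],2),np.round(r['extent']),'med',np.median(q,0).round(),'lo',np.percentile(q,2,axis=0).round(),'hi',np.percentile(q,98,axis=0).round())
E
```

```text
pics
{'clock': 0.0, 'qpos': array([ 1.13119424,  0.62933816,  0.03844991,  1.51840961, -0.0270118 ,
        0.9963151 , -0.01997402]), 'qd': array([-0.00014392,  0.00052248, -0.00061418,  0.00207664,  0.00082469,
       -0.00093697, -0.0006674 ]), 'tau': array([ 5.33477680e-05, -5.63396895e+01,  1.22578941e+00, -1.93447763e+01,
        1.07751426e-02,  1.05503478e-02, -2.50112839e-05]), 'eef_pos': array([ 237.12113993, -604.45370216,  206.68115422]), 'tool_rot': array([-3.13964073e+00,  2.11367835e-05,  3.73814297e-01]), 'force': array([-0.0033853 ,  1.28538691, -0.33709724]), 'torque': array([-0.02000722,  0.06300478, -0.07148962]), 'gripper_force': 0.0, 'width': 85.60369240398903}
top [ 425.78946282  -63.57501079 1060.57383303] [-3.03281398  0.03133127 -1.58829085] 401.21768260688884 275.46272425300634 211.4706793273772 1
rabbit 0.88 [191. 168.  17.  21.] med [656. 190.  36.] lo [638. 171.   1.] hi [687. 216.  76.]
big_owl 0.86 [425. 209.  28.  16.] med [ 545. -407.   48.] lo [ 527. -436.    1.] hi [ 568. -392.   61.]
small_owl 0.59 [369. 213.  20.  17.] med [ 522. -267.   40.] lo 
[... 1165 characters left out ...]
.   60.]
small_owl 0.79 [286. 264.  20.  26.] med [ 522. -285.   28.] lo [ 504. -292.    4.] hi [ 543. -271.   48.]
frog 0.47 [327. 207.  14.  17.] med [655.  31.  15.] lo [636. -44.   0.] hi [673.  56.  56.]
pad_1 0.76 [261. 209.  22.   6.] med [473.  34.  15.] lo [445.   6.  13.] hi [501.  68.  17.]
pad_1 0.57 [259. 198.  21.  11.] med [470. 125.  15.] lo [443.  95.  12.] hi [499. 161.  17.]
tall_post 0.42 [260. 167.   7.  22.] med [469. 294.  51.] lo [461. 285.  18.] hi [478. 302.  88.]
torso 0.68 [231. 272.  30.  47.] med [ 412. -357.   53.] lo [ 385. -365.    2.] hi [ 437. -331.   88.]
torso 0.57 [298. 297.  20.  31.] med [ 546. -434.   38.] lo [ 527. -446.    2.] hi [ 567. -403.   60.]
```

View pics/top0.png

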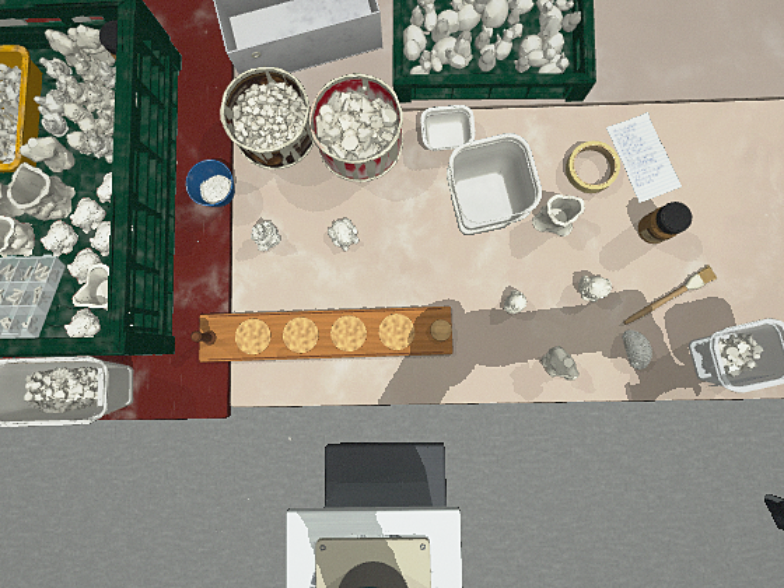

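View pics/side0.png

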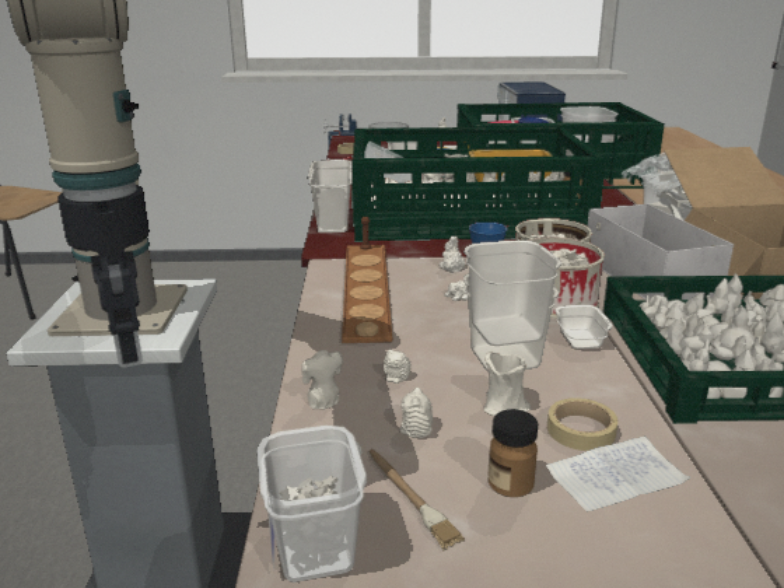

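The top view shows the rabbit at about (265,234), the frog (343,233), the small owl (513,300), the big owl (595,288) and the torso (560,362). The board runs from x = 200 to 452, with the dark post at its left (+y) end, (205,337), and the stub at (438,330). The side view agrees. So rabbit goes on pad_1, big owl on pad_2, small owl on pad_3 and frog on pad_4.

```bash
cat >> h.py <<'E'
def footprint(W1,W2,c,r=48,zmin=5,w=None):
    out=[]
    for W in (W1,W2):
        q=W.reshape(-1,3);q=q[(np.hypot(q[:,0]-c[0],q[:,1]-c[1])<r)&(q[:,2]>zmin)&(q[:,2]<130)];out.append(q)
    return out
def go(x,y,z,yaw,s=None):
    "shares of tool shift/turn from present pose"
    s=s or ctrl.read_state();R=rot(s['tool_rot'])
    d=R.T@(np.array([x,y,z])-s['eef_pos'])/300
    Rt=Ro.from_euler('xyz',[np.pi,0,yaw]).as_matrix()
    w=Ro.from_matrix(R.T@Rt).as_rotvec()/(np.pi/2)
    return d.round(3),w.round(3)
E
python3 - <<'E'
from h import *
t=ctrl.get_image('top');s=ctrl.get_image('side');A,B=cloud(t),cloud(s)
# table heights
for n,W in (('top',A),('side',B)):
    q=W.reshape(-1,3);m=(abs(q[:,0]-560)<25)&(abs(q[:,1]+150)<60);print(n,'table z',np.median(q[m,2]).round(1))
for n,c in dict(rabbit=(660,190),frog=(662,45),small=(522,-272),big=(547,-418),torso=(412,-340)).items():
    a,b=footprint(A,B,c)
    al=np.vstack([a,b])
    for k,q in (('top',a),('side',b),('both',al)):
        r=cv2.minAreaRect(q[:,:2].astype(np.float32))
        print(n,k,len(q),np.round(r[0],1),np.round(r[1],1),'ang',round(r[2],1),'zmax',np.percentile(q[:,2],99.5).round(1),'bbox',q[:,:2].min(0).round(),q[:,:2].max(0).round())
P=[]
for r in ctrl.trace(t,'pad_1')[:4]:
    q=A[r['pixels']];(c,rad)=cv2.minEnclosingCircle(q[:,:2].astype(np.float32));P.append(c);print('pad',np.round(c,1),round(rad,1),q[:,:2].mean(0).round(1),np.median(q[:,2]).round(1))
for r in ctrl.trace(s,'pad_1')[:4]:
    q=B[r['pixels']];print('pad side',r['score'],q[:,:2].mean(0).round(1),np.ptp(q,axis=0).round(),np.median(q[:,2]).round(1))
for n,p,W in (('top',t,A),('side',s,B)):
    r=ctrl.trace(p,'tall_post')[0];q=W[r['pixels']];print('post',n,np.median(q,0).round(1))
E
```

```text
top table z -0.2
side table z 1.3
rabbit top 312 [658.3 193.9] [48.3 74.4] ang 52.6 zmax 77.1 bbox [618. 169.] [703. 228.]
rabbit side 277 [661.3 182.7] [42.  53.4] ang 81.9 zmax 75.1 bbox [637. 162.] [689. 207.]
rabbit both 589 [657.4 192.7] [51.3 74.4] ang 52.6 zmax 76.9 bbox [618. 162.] [703. 228.]
frog top 319 [662.5  43.2] [65.8 59. ] ang 82.0 zmax 32.8 bbox [633.   7.] [692.  76.]
frog side 148 [657.   33.7] [34.1 40.7] ang 32.0 zmax 30.9 bbox [634.  15.] [675.  53.]
frog both 467 [662.5  43.2] [65.8 59. ] ang 82.0 zmax 32.5 bbox [633.   7.] [692.  76.]
small top 203 [ 524.8 -269.5] [34.8 41.5] ang 83.6 zmax 50.3 bbox [ 504. -287.] [ 546. -251.]
small side 345 [ 524.  -280.9] [29.9 42.5] ang 81.1 zmax 49.6 bbox [ 504. -296.] [ 547. -263.]
small both 548 [ 523.3 -273.9] [39.7 44.7] ang 65.5 zmax 49.8 bbox [ 504. -296.] [ 547. -251.]
big top 344 [ 550.1 -413.9] [49. 55.] ang 79.2 zmax 61.7 bbox [ 524. -440.] [ 580. -385.]
big side 623 [ 546.2 -422.6] [48.9 45.4] ang 85.7 zmax 61.3 bbox [ 523. -447.] [ 570. -400.]
big both 967 [ 549.2 -418.2] [57.6 55. ] ang 79.2 zmax 61.3 bbox [ 523. -447.] [ 580. -385.]
torso top 436 [ 410.9 -339.5] [72.  42.7] ang 9.2 zmax 90.5 bbox [ 375. -364.] [ 450. -317.]
torso side 887 [ 414.8 -350.3] [64.1 27.9] ang 25.8 zmax 89.2 bbox [ 382. -367.] [ 441. -330.]
torso both 1323 [ 412.  -342.2] [71.8 47.3] ang 18.0 zmax 89.3 bbox [ 375. -367.] [ 450. -317.]
pad [452.9  48.9] 115.7 [471.  126.2] 14.0
pad [472.9  40.1] 32.6 [472.7  40.4] 14.2
pad [451.2  94.1] 159.7 [470.6 217.2] 14.1
pad [474.4 -51.3] 33.4 [474.1 -50.5] 14.0
pad side 0.77 [473.5 -63.6] [  64. 1243.  575.] 14.9
pad side 0.63 [472.6 117.2] [  65. 1429.  575.] 15.2
pad side 0.48 [474.9  21.7] [  62. 1330.  573.] 15.1
pad side 0.45 [469.6 214.2] [57. 58.  6.] 15.1
post top [468.9 294.9  55.6]
post side [469.1 293.7  50.2]
```

```bash
python3 - <<'E'
from h import *
print(go(546.5,-417.5,110,np.pi/2))
E
```

```text
(array([ 1.188, -0.206,  0.326]), array([ 0.   ,  0.   , -0.762]))
```

jog_arm([
  {"tx": 0.9, "ty": -0.16, "tz": 0.1, "wz": -0.762, "claw": 0},
  {"tx": 0.9, "ty": -0.16, "tz": 0.1, "wz": -0.762, "claw": 0},
  {"tx": 0.9, "ty": -0.16, "tz": 0.1, "wz": -0.762, "claw": 0},
  {"tx": 0.9, "ty": -0.16, "tz": 0.1, "wz": -0.762, "claw": 0},
  {"tx": 0.9, "ty": -0.16, "tz": 0.1, "wz": -0.762, "claw": 0},
  {"tx": 0.9, "ty": -0.16, "tz": 0.1, "wz": -0.762, "claw": 0},
  {"tx": 0.9, "ty": -0.16, "tz": 0.1, "wz": -0.762, "claw": 0},
  {"tx": 0.9, "ty": -0.16, "tz": 0.1, "wz": -0.762, "claw": 0},
  {"tx": 0.9, "ty": -0.16, "tz": 0.1, "wz": -0.762, "claw": 0},
  {"tx": 0.9, "ty": -0.16, "tz": 0.1, "wz": -0.762, "claw": 0},
])

```text
invalid input at $.plan[0]: expected keys tx, ty, tz, wx, wy, wz, claw
```

```bash
python3 - <<'E'
from h import *
s=ctrl.read_state();print(s['eef_pos'],s['tool_rot'],s['qpos'].round(2))
print(go(546.5,-417.5,90,np.pi/2),go(546.5,-417.5,10,np.pi/2))
E
```

```text
[ 237.3763971  -605.14314925  207.64457031] [ 3.14153542e+00 -2.89151100e-05  3.73741120e-01] [ 1.13  0.63  0.04  1.52 -0.03  1.   -0.02]
(array([ 1.188, -0.206,  0.392]), array([ 0.   ,  0.   , -0.762])) (array([ 1.188, -0.206,  0.659]), array([ 0.   ,  0.   , -0.762]))
```

jog_arm([
  {"tx": 0.9, "ty": -0.16, "tz": 0.1, "wx": 0, "wy": 0, "wz": -0.762, "claw": 0},
  {"tx": 0.9, "ty": -0.16, "tz": 0.1, "wx": 0, "wy": 0, "wz": -0.762, "claw": 0},
  {"tx": 0.9, "ty": -0.16, "tz": 0.1, "wx": 0, "wy": 0, "wz": -0.762, "claw": 0},
  {"tx": 0.9, "ty": -0.16, "tz": 0.1, "wx": 0, "wy": 0, "wz": -0.762, "claw": 0},
  {"tx": 0.9, "ty": -0.16, "tz": 0.1, "wx": 0, "wy": 0, "wz": -0.762, "claw": 0},
  {"tx": 0.9, "ty": -0.16, "tz": 0.1, "wx": 0, "wy": 0, "wz": -0.762, "claw": 0},
  {"tx": 0.9, "ty": -0.16, "tz": 0.1, "wx": 0, "wy": 0, "wz": -0.762, "claw": 0},
  {"tx": 0.9, "ty": -0.16, "tz": 0.1, "wx": 0, "wy": 0, "wz": -0.762, "claw": 0},
  {"tx": 0.9, "ty": -0.16, "tz": 0.1, "wx": 0, "wy": 0, "wz": -0.762, "claw": 0},
  {"tx": 0.9, "ty": -0.16, "tz": 0.1, "wx": 0, "wy": 0, "wz": -0.762, "claw": 0},
])

```text
clock: 2.1
eef_pos: [470.9, -462.1, 177.5]
tool_rot: [-3.142, -0.0, 1.567]
force: [-0.1, 0.1, 0.4]
width: 85.4
gripper_force: 0.0
```

```bash
python3 - <<'E'
from h import *
s=ctrl.read_state();print(s['clock'],s['eef_pos'],s['tool_rot'],s['qpos'].round(2))
print(go(546.5,-417.5,90,np.pi/2),go(546.5,-417.5,10,np.pi/2))
E
```

```text
2.1 [ 470.87831579 -462.14199092  177.54683789] [-3.14155119e+00 -1.13139936e-04  1.56658734e+00] [ 0.9   0.69 -0.28  1.51  0.21  0.97  0.55]
(array([0.15 , 0.251, 0.292]), array([-0.   , -0.   , -0.003])) (array([0.15 , 0.251, 0.558]), array([-0.   , -0.   , -0.003]))
```

jog_arm([
  {"tx": 0.15, "ty": 0.25, "tz": 0.15, "wx": 0, "wy": 0, "wz": -0.003, "claw": 0},
  {"tx": 0.15, "ty": 0.25, "tz": 0.25, "wx": 0, "wy": 0, "wz": -0.003, "claw": 0},
  {"tx": 0.15, "ty": 0.25, "tz": 0.3, "wx": 0, "wy": 0, "wz": -0.003, "claw": 0},
  {"tx": 0.15, "ty": 0.25, "tz": 0.4, "wx": 0, "wy": 0, "wz": -0.003, "claw": 0},
  {"tx": 0.15, "ty": 0.25, "tz": 0.5, "wx": 0, "wy": 0, "wz": -0.003, "claw": 0},
  {"tx": 0.15, "ty": 0.25, "tz": 0.555, "wx": 0, "wy": 0, "wz": -0.003, "claw": 0},
  {"tx": 0.15, "ty": 0.25, "tz": 0.555, "wx": 0, "wy": 0, "wz": -0.003, "claw": 0},
  {"tx": 0.15, "ty": 0.25, "tz": 0.555, "wx": 0, "wy": 0, "wz": -0.003, "claw": 1},
  {"tx": 0.15, "ty": 0.25, "tz": 0.555, "wx": 0, "wy": 0, "wz": -0.003, "claw": 1},
  {"tx": 0.15, "ty": 0.25, "tz": 0.555, "wx": 0, "wy": 0, "wz": -0.003, "claw": 1},
  {"tx": 0.15, "ty": 0.25, "tz": 0.555, "wx": 0, "wy": 0, "wz": -0.003, "claw": 1},
  {"tx": 0.15, "ty": 0.25, "tz": 0.555, "wx": 0, "wy": 0, "wz": -0.003, "claw": 1},
])

```text
clock: 3.3
eef_pos: [547.1, -417.8, 13.4]
tool_rot: [3.139, 0.002, 1.575]
force: [-1.7, 1.2, 5.1]
width: 38.2
gripper_force: 58.5
```

jog_arm([
  {"tx": 0, "ty": 0, "tz": -0.1, "wx": 0, "wy": 0, "wz": 0, "claw": 1},
  {"tx": 0, "ty": 0, "tz": -0.2, "wx": 0, "wy": 0, "wz": 0, "claw": 1},
  {"tx": 0, "ty": 0, "tz": -0.35, "wx": 0, "wy": 0, "wz": 0, "claw": 1},
  {"tx": 0, "ty": 0, "tz": -0.4, "wx": 0, "wy": 0, "wz": 0, "claw": 1},
  {"tx": 0, "ty": 0, "tz": -0.4, "wx": 0, "wy": 0, "wz": 0, "claw": 1},
])

```text
clock: 3.8
eef_pos: [548.3, -418.3, 135.2]
tool_rot: [3.136, 0.004, 1.575]
force: [0.2, -0.8, -1.0]
width: 38.4
gripper_force: 59.3
```

```bash
python3 - <<'E'
from h import *
s=ctrl.read_state();print(s['width'],s['gripper_force'],s['force'],s['eef_pos'],s['tool_rot'])
p=ctrl.get_image('side')
cv2.imwrite('pics/s1.png',cv2.resize(p['img'][150:360,210:410,::-1],None,fx=2.8,fy=2.8))
W=cloud(p)
q=W.reshape(-1,3);q=q[(abs(q[:,0]-547)<22)&(abs(q[:,1]+418)<60)&(q[:,2]>30)&(q[:,2]<200)];print('low',np.percentile(q[:,2],[0,.5,2]))
for r in ctrl.trace(p,'big_owl')[:2]:
    q=W[r['pixels']];print(r['score'],r['extent'],np.percentile(q,2,axis=0),np.percentile(q,98,axis=0))
E
```

```text
38.42958388243238 59.26970036487546 [ 0.1714161  -0.78572376 -0.97336494] [ 548.27380494 -418.25343252  135.19060707] [3.13566669 0.00420155 1.5749658 ]
low [122.7841531  123.5067217  124.54547912]
0.9 [298.1, 241.2, 22.6, 32.4] [ 529.30652876 -446.60650125    8.59084348] [ 568.92825921 -235.37433774  180.88863591]
```

View pics/s1.png

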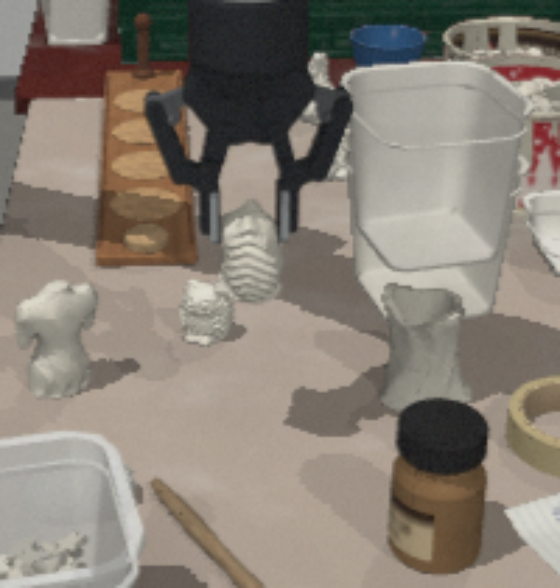

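The side view shows the big owl held upright between the fingers at (250,250) in the crop, clear of the table, with the small owl behind it at (205,310).

jog_arm([
  {"tx": 1, "ty": -0.2, "tz": -0.1, "wx": 0, "wy": 0, "wz": 0, "claw": 1},
  {"tx": 1, "ty": -0.2, "tz": -0.1, "wx": 0, "wy": 0, "wz": 0, "claw": 1},
  {"tx": 1, "ty": -0.2, "tz": -0.1, "wx": 0, "wy": 0, "wz": 0, "claw": 1},
  {"tx": 1, "ty": -0.2, "tz": -0.1, "wx": 0, "wy": 0, "wz": 0, "claw": 1},
  {"tx": 1, "ty": -0.2, "tz": -0.1, "wx": 0, "wy": 0, "wz": 0, "claw": 1},
  {"tx": 1, "ty": -0.2, "tz": -0.1, "wx": 0, "wy": 0, "wz": 0, "claw": 1},
  {"tx": 1, "ty": -0.2, "tz": -0.1, "wx": 0, "wy": 0, "wz": 0, "claw": 1},
])

```text
clock: 4.6
eef_pos: [482.3, -110.0, 160.2]
tool_rot: [-3.137, -0.004, 1.584]
force: [0.1, 0.5, 0.0]
width: 37.9
gripper_force: 59.2
```

jog_arm([
  {"tx": 0.82, "ty": -0.05, "tz": 0.1, "wx": 0, "wy": 0, "wz": 0, "claw": 1},
  {"tx": 0.82, "ty": -0.05, "tz": 0.1, "wx": 0, "wy": 0, "wz": 0, "claw": 1},
  {"tx": 0.82, "ty": -0.05, "tz": 0.1, "wx": 0, "wy": 0, "wz": 0, "claw": 1},
  {"tx": 0.82, "ty": -0.05, "tz": 0.1, "wx": 0, "wy": 0, "wz": 0, "claw": 1},
  {"tx": 0.82, "ty": -0.05, "tz": 0.1, "wx": 0, "wy": 0, "wz": 0, "claw": 1},
  {"tx": 0.82, "ty": -0.05, "tz": 0.1, "wx": 0, "wy": 0, "wz": 0, "claw": 1},
  {"tx": 0.82, "ty": -0.05, "tz": 0.1, "wx": 0, "wy": 0, "wz": 0, "claw": 1},
  {"tx": 0.82, "ty": -0.05, "tz": 0.1, "wx": 0, "wy": 0, "wz": 0, "claw": 1},
])

```text
clock: 5.4
eef_pos: [468.2, 126.7, 130.2]
tool_rot: [-3.14, 0.002, 1.573]
force: [0.5, 0.5, -1.3]
width: 38.2
gripper_force: 59.2
```

```bash
python3 - <<'E'
from h import *
s=ctrl.read_state();print(s['clock'],s['width'],s['force'],s['eef_pos'],s['tool_rot'],s['qpos'].round(2))
print(go(472.2,129,29,np.pi/2))
W=cloud(ctrl.get_image('side'));q=W.reshape(-1,3);x,y,z=s['eef_pos']
q=q[(abs(q[:,0]-x)<21)&(abs(q[:,1]-y)<40)&(q[:,2]>z-40)&(q[:,2]<z-2)];print('rel TCP',(q.min(0)-s['eef_pos']).round(1),(q.max(0)-s['eef_pos']).round(1))
E
```

```text
5.4 38.15742660937171 [ 0.505471    0.45608016 -1.34270138] [468.23774541 126.73242729 130.19076105] [-3.13950191e+00  1.77519991e-03  1.57332935e+00] [-0.16  0.52 -0.24  2.04  0.21  0.6  -0.54]
(array([0.008, 0.014, 0.337]), array([-0.001,  0.001,  0.002]))
rel TCP [-19.9 -26.3 -12.6] [20.8  9.3 -2. ]
```

jog_arm([
  {"tx": 0.006, "ty": 0.013, "tz": 0.12, "wx": 0, "wy": 0, "wz": 0, "claw": 1},
  {"tx": 0.006, "ty": 0.013, "tz": 0.24, "wx": 0, "wy": 0, "wz": 0, "claw": 1},
  {"tx": 0.006, "ty": 0.013, "tz": 0.3, "wx": 0, "wy": 0, "wz": 0, "claw": 1},
  {"tx": 0.006, "ty": 0.013, "tz": 0.33, "wx": 0, "wy": 0, "wz": 0, "claw": 1},
  {"tx": 0.006, "ty": 0.013, "tz": 0.34, "wx": 0, "wy": 0, "wz": 0, "claw": 1},
  {"tx": 0.006, "ty": 0.013, "tz": 0.34, "wx": 0, "wy": 0, "wz": 0, "claw": 1},
])

```text
clock: 6.05
eef_pos: [473.1, 129.9, 29.4]
tool_rot: [3.141, 0.0, 1.574]
force: [0.0, 0.2, -0.8]
width: 38.2
gripper_force: 59.2
```

jog_arm([
  {"tx": 0, "ty": 0, "tz": 0.005, "wx": 0, "wy": 0, "wz": 0, "claw": 1},
  {"tx": 0, "ty": 0, "tz": 0.008, "wx": 0, "wy": 0, "wz": 0, "claw": 1},
  {"tx": 0, "ty": 0, "tz": 0.008, "wx": 0, "wy": 0, "wz": 0, "claw": 1},
])

```text
clock: 6.35
eef_pos: [473.3, 130.8, 27.4]
tool_rot: [3.14, -0.0, 1.575]
force: [0.4, -1.4, 1.4]
width: 38.1
gripper_force: 59.6
```

jog_arm([
  {"tx": 0, "ty": 0, "tz": 0, "wx": 0, "wy": 0, "wz": 0, "claw": 0.45},
  {"tx": 0, "ty": 0, "tz": 0, "wx": 0, "wy": 0, "wz": 0, "claw": 0.3},
  {"tx": 0, "ty": 0, "tz": 0, "wx": 0, "wy": 0, "wz": 0, "claw": 0},
  {"tx": 0, "ty": 0, "tz": 0, "wx": 0, "wy": 0, "wz": 0, "claw": 0},
  {"tx": 0, "ty": 0, "tz": 0, "wx": 0, "wy": 0, "wz": 0, "claw": 0},
  {"tx": 0, "ty": 0, "tz": -0.1, "wx": 0, "wy": 0, "wz": 0, "claw": 0},
  {"tx": 0, "ty": 0, "tz": -0.25, "wx": 0, "wy": 0, "wz": 0, "claw": 0},
  {"tx": 0, "ty": 0, "tz": -0.4, "wx": 0, "wy": 0, "wz": 0, "claw": 0},
  {"tx": 0, "ty": 0, "tz": -0.45, "wx": 0, "wy": 0, "wz": 0, "claw": 0},
  {"tx": 0, "ty": 0, "tz": -0.45, "wx": 0, "wy": 0, "wz": 0, "claw": 0},
])

```text
clock: 7.35
eef_pos: [474.4, 131.1, 164.3]
tool_rot: [3.136, -0.002, 1.575]
force: [0.7, -0.4, 0.4]
width: 85.5
gripper_force: 0.0
```

jog_arm([
  {"tx": 0.196, "ty": 0.627, "tz": 0.05, "wx": 0, "wy": 0, "wz": 0, "claw": 0},
  {"tx": 0.196, "ty": 0.627, "tz": 0.05, "wx": 0, "wy": 0, "wz": 0, "claw": 0},
  {"tx": 0.196, "ty": 0.627, "tz": 0.05, "wx": 0, "wy": 0, "wz": 0, "claw": 0},
  {"tx": 0.196, "ty": 0.627, "tz": 0.05, "wx": 0, "wy": 0, "wz": 0, "claw": 0},
  {"tx": 0.196, "ty": 0.627, "tz": 0.05, "wx": 0, "wy": 0, "wz": 0, "claw": 0},
  {"tx": 0.196, "ty": 0.627, "tz": 0.15, "wx": 0, "wy": 0, "wz": 0, "claw": 0},
  {"tx": 0.196, "ty": 0.627, "tz": 0.15, "wx": 0, "wy": 0, "wz": 0, "claw": 0},
])

```text
clock: 8.05
eef_pos: [656.0, 188.8, 111.1]
tool_rot: [-3.131, 0.004, 1.576]
force: [-0.5, -1.2, -0.0]
width: 85.5
gripper_force: 0.0
```

```bash
python3 - <<'E'
from h import *
s=ctrl.read_state();print(s['clock'],s['eef_pos'],s['tool_rot'])
print(go(662,190,16,np.pi/2))
t=ctrl.get_image('top');i=ctrl.get_image('side')
cv2.imwrite('pics/t2.png',np.hstack([cv2.resize(p['img'][a:a+140,b:b+140,::-1],(396,396)) for p,a,b in ((t,150,140),(i,120,230))]))
a,b=footprint(cloud(t),cloud(i),(472,130),40,18)
for q in (a,b): q=q[q[:,2]<85]; print('owl',q.min(0).round(),q.max(0).round())
E
```

```text
8.05 [656.03552009 188.76005758 111.12947117] [-3.13142151  0.00364621  1.57599275]
(array([0.005, 0.023, 0.317]), array([-0.006,  0.002,  0.003]))
owl [448. 100.  18.] [500. 155.  77.]
owl [446.  97.  18.] [505. 150.  77.]
```

View pics/t2.png

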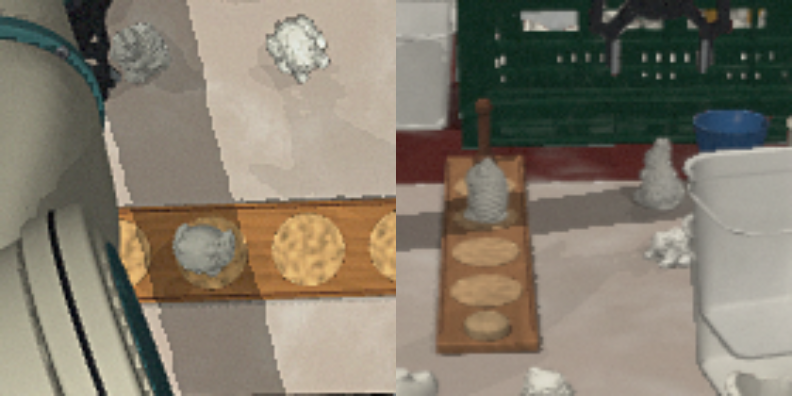

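The pictures show the big owl standing upright on pad_2 (top crop (205,248), side crop (488,190)), the gripper above the rabbit (660,175), and the other pads empty.

jog_arm([
  {"tx": 0, "ty": 0, "tz": 0.1, "wx": 0, "wy": 0, "wz": 0, "claw": 0},
  {"tx": 0, "ty": 0, "tz": 0.2, "wx": 0, "wy": 0, "wz": 0, "claw": 0},
  {"tx": 0, "ty": 0, "tz": 0.29, "wx": 0, "wy": 0, "wz": 0, "claw": 0},
  {"tx": 0, "ty": 0, "tz": 0.315, "wx": 0, "wy": 0, "wz": 0, "claw": 0},
  {"tx": 0, "ty": 0, "tz": 0.315, "wx": 0, "wy": 0, "wz": 0, "claw": 0},
])

```text
clock: 8.65
eef_pos: [659.9, 190.1, 22.2]
tool_rot: [-3.141, 0.0, 1.576]
force: [0.1, 0.6, -0.5]
width: 85.3
gripper_force: 0.0
```

jog_arm([
  {"tx": 0, "ty": 0.007, "tz": 0.02, "wx": 0, "wy": 0, "wz": 0, "claw": 0},
  {"tx": 0, "ty": 0.007, "tz": 0.02, "wx": 0, "wy": 0, "wz": 0, "claw": 0.5},
  {"tx": 0, "ty": 0.007, "tz": 0.02, "wx": 0, "wy": 0, "wz": 0, "claw": 1},
  {"tx": 0, "ty": 0.007, "tz": 0.02, "wx": 0, "wy": 0, "wz": 0, "claw": 1},
  {"tx": 0, "ty": 0.007, "tz": 0.02, "wx": 0, "wy": 0, "wz": 0, "claw": 1},
  {"tx": 0, "ty": 0.007, "tz": 0.02, "wx": 0, "wy": 0, "wz": 0, "claw": 1},
  {"tx": 0, "ty": 0.007, "tz": 0.02, "wx": 0, "wy": 0, "wz": 0, "claw": 1},
  {"tx": 0, "ty": 0.007, "tz": 0.02, "wx": 0, "wy": 0, "wz": 0, "claw": 1},
])

```text
clock: 9.45
eef_pos: [663.3, 190.6, 17.5]
tool_rot: [3.14, -0.001, 1.575]
force: [-0.6, 0.7, 5.1]
width: 33.7
gripper_force: 55.9
```

jog_arm([
  {"tx": 0, "ty": 0, "tz": -0.1, "wx": 0, "wy": 0, "wz": 0, "claw": 1},
  {"tx": 0, "ty": 0, "tz": -0.22, "wx": 0, "wy": 0, "wz": 0, "claw": 1},
  {"tx": 0, "ty": 0, "tz": -0.35, "wx": 0, "wy": 0, "wz": 0, "claw": 1},
  {"tx": 0.093, "ty": -0.64, "tz": -0.4, "wx": 0, "wy": 0, "wz": 0, "claw": 1},
  {"tx": 0.093, "ty": -0.64, "tz": -0.4, "wx": 0, "wy": 0, "wz": 0, "claw": 1},
  {"tx": 0.093, "ty": -0.64, "tz": -0.4, "wx": 0, "wy": 0, "wz": 0, "claw": 1},
  {"tx": 0.093, "ty": -0.64, "tz": -0.4, "wx": 0, "wy": 0, "wz": 0, "claw": 1},
  {"tx": 0.093, "ty": -0.64, "tz": -0.4, "wx": 0, "wy": 0, "wz": 0, "claw": 1},
  {"tx": 0.093, "ty": -0.64, "tz": -0.4, "wx": 0, "wy": 0, "wz": 0, "claw": 1},
  {"tx": 0.093, "ty": -0.64, "tz": -0.4, "wx": 0, "wy": 0, "wz": 0, "claw": 1},
])

```text
clock: 10.45
eef_pos: [471.9, 217.3, 136.4]
tool_rot: [3.14, -0.0, 1.574]
force: [0.5, -0.4, -1.2]
width: 33.1
gripper_force: 55.6
```

```bash
python3 - <<'E'
from h import *
i=ctrl.get_image('side');W=cloud(i)
s=ctrl.read_state();print(s['clock'],s['width'],s['eef_pos'],s['tool_rot'])
print(go(471,218.5,33,np.pi/2))
x,y,z=s['eef_pos'];q=W.reshape(-1,3)
q=q[(abs(q[:,0]-x)<30)&(abs(q[:,1]-y)<40)&(q[:,2]>z-40)&(q[:,2]<z-2)];print('rel TCP',(q.min(0)-s['eef_pos']).round(1),(q.max(0)-s['eef_pos']).round(1))
cv2.imwrite('pics/s3.png',cv2.resize(i['img'][80:230,200:360,::-1],None,fx=3,fy=3))
E
```

```text
10.5 33.29377078613493 [471.98458209 217.09661865 136.23319108] [ 3.14025999e+00 -3.17358860e-04  1.57386622e+00]
(array([ 0.005, -0.004,  0.344]), array([ 0.001, -0.   ,  0.002]))
rel TCP [-28.9 -27.2 -18.1] [26.5 16.1 -2. ]
```

View pics/s3.png

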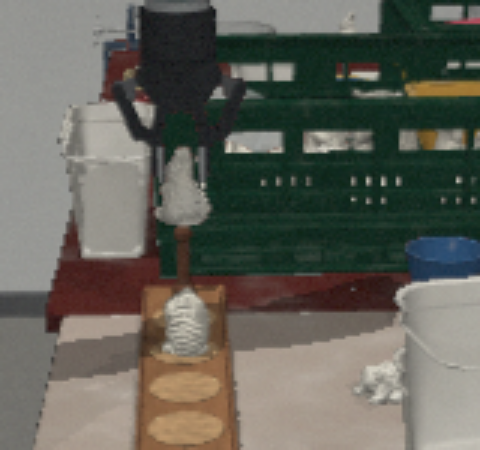

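The rabbit hangs upright in the fingers at (185,190) above pad_1, with the big owl standing in front at (187,322).

jog_arm([
  {"tx": 0.005, "ty": -0.003, "tz": 0.12, "wx": 0, "wy": 0, "wz": 0, "claw": 1},
  {"tx": 0.005, "ty": -0.003, "tz": 0.24, "wx": 0, "wy": 0, "wz": 0, "claw": 1},
  {"tx": 0.005, "ty": -0.003, "tz": 0.32, "wx": 0, "wy": 0, "wz": 0, "claw": 1},
  {"tx": 0.005, "ty": -0.003, "tz": 0.338, "wx": 0, "wy": 0, "wz": 0, "claw": 1},
  {"tx": 0.005, "ty": -0.003, "tz": 0.346, "wx": 0, "wy": 0, "wz": 0, "claw": 1},
  {"tx": 0.005, "ty": -0.003, "tz": 0.35, "wx": 0, "wy": 0, "wz": 0, "claw": 1},
  {"tx": 0.005, "ty": -0.003, "tz": 0.35, "wx": 0, "wy": 0, "wz": 0, "claw": 1},
])

```text
clock: 11.2
eef_pos: [470.5, 219.1, 32.2]
tool_rot: [3.14, -0.001, 1.575]
force: [-1.1, 0.6, -0.4]
width: 33.2
gripper_force: 55.7
```

jog_arm([
  {"tx": 0, "ty": 0, "tz": 0.004, "wx": 0, "wy": 0, "wz": 0, "claw": 1},
  {"tx": 0, "ty": 0, "tz": 0.004, "wx": 0, "wy": 0, "wz": 0, "claw": 1},
  {"tx": 0, "ty": 0, "tz": 0.004, "wx": 0, "wy": 0, "wz": 0, "claw": 0.5},
  {"tx": 0, "ty": 0, "tz": 0.004, "wx": 0, "wy": 0, "wz": 0, "claw": 0.3},
  {"tx": 0, "ty": 0, "tz": 0.004, "wx": 0, "wy": 0, "wz": 0, "claw": 0},
  {"tx": 0, "ty": 0, "tz": 0.004, "wx": 0, "wy": 0, "wz": 0, "claw": 0},
  {"tx": 0, "ty": 0, "tz": 0.004, "wx": 0, "wy": 0, "wz": 0, "claw": 0},
  {"tx": 0, "ty": 0, "tz": -0.1, "wx": 0, "wy": 0, "wz": 0, "claw": 0},
  {"tx": 0, "ty": 0, "tz": -0.25, "wx": 0, "wy": 0, "wz": 0, "claw": 0},
  {"tx": 0, "ty": 0, "tz": -0.4, "wx": 0, "wy": 0, "wz": 0, "claw": 0},
  {"tx": 0, "ty": 0, "tz": -0.45, "wx": 0, "wy": 0, "wz": 0, "claw": 0},
  {"tx": 0, "ty": 0, "tz": -0.45, "wx": 0, "wy": 0, "wz": 0, "claw": 0},
])

```text
clock: 12.4
eef_pos: [471.2, 219.7, 168.9]
tool_rot: [3.136, -0.002, 1.575]
force: [0.8, -0.3, 0.0]
width: 85.3
gripper_force: 0.0
```

jog_arm([
  {"tx": -0.588, "ty": 0.637, "tz": 0.1, "wx": 0, "wy": 0, "wz": 0, "claw": 0},
  {"tx": -0.588, "ty": 0.637, "tz": 0.1, "wx": 0, "wy": 0, "wz": 0, "claw": 0},
  {"tx": -0.588, "ty": 0.637, "tz": 0.1, "wx": 0, "wy": 0, "wz": 0, "claw": 0},
  {"tx": -0.588, "ty": 0.637, "tz": 0.1, "wx": 0, "wy": 0, "wz": 0, "claw": 0},
  {"tx": -0.588, "ty": 0.637, "tz": 0.1, "wx": 0, "wy": 0, "wz": 0, "claw": 0},
  {"tx": -0.588, "ty": 0.637, "tz": 0.2, "wx": 0, "wy": 0, "wz": 0, "claw": 0},
  {"tx": -0.588, "ty": 0.637, "tz": 0.3, "wx": 0, "wy": 0, "wz": 0, "claw": 0},
  {"tx": -0.588, "ty": 0.637, "tz": 0.3, "wx": 0, "wy": 0, "wz": 0, "claw": 0},
  {"tx": -0.588, "ty": 0.637, "tz": 0.3, "wx": 0, "wy": 0, "wz": 0, "claw": 0},
])

```text
clock: 13.3
eef_pos: [660.1, 43.8, 75.0]
tool_rot: [-3.139, -0.0, 1.576]
force: [1.0, -0.0, 0.5]
width: 85.6
gripper_force: 0.0
```

```bash
python3 - <<'E'
from h import *
t=ctrl.get_image('top');i=ctrl.get_image('side')
s=ctrl.read_state();print(s['clock'],s['eef_pos'],s['tool_rot'])
print(go(662,43.5,3.5,np.pi/2))
cv2.imwrite('pics/t4.png',np.hstack([cv2.resize(p['img'][a:a+140,b:b+140,::-1],(396,396)) for p,a,b in ((t,150,160),(i,120,230))]))
for c in ((471,218),(472,130)):
  a,b=footprint(cloud(t),cloud(i),c,40,20)
  for q in (a,b): print('on pad',len(q),q.min(0).round() if len(q) else '',q.max(0).round() if len(q) else '')
q=cloud(i).reshape(-1,3);q=q[(abs(q[:,0]-662)<42)&(abs(q[:,1]-43)<42)&(q[:,2]>4)&(q[:,2]<34)];print('frog side',q.min(0),q.max(0))
E
```

```text
13.4 [662.03792614  44.28695384  77.41995495] [ 3.13983581e+00 -5.56695085e-04  1.57657534e+00]
(array([-0.003, -0.001,  0.246]), array([ 0.001, -0.   ,  0.004]))
on pad 123 [445. 212.  21.] [496. 244.  95.]
on pad 163 [443. 199.  20.] [497. 234.  91.]
on pad 1 [486. 153.  54.] [486. 153.  54.]
on pad 263 [452.  96.  20.] [497. 149.  75.]
frog side [631.366902     2.34635228   4.07039033] [675.17340214  54.88677744  32.38387102]
```

View pics/t4.png

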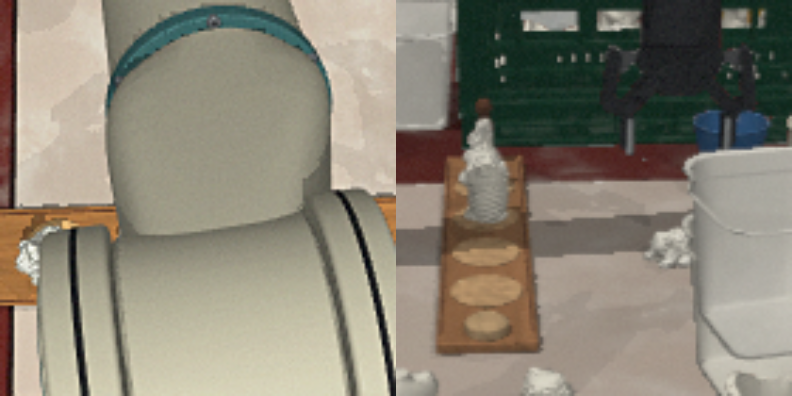

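The rabbit stands on pad_1 (485,150) behind the big owl (487,195), and the gripper hangs over the frog (670,245).

jog_arm([
  {"tx": -0.003, "ty": 0, "tz": 0.1, "wx": 0, "wy": 0, "wz": 0, "claw": 0},
  {"tx": -0.003, "ty": 0, "tz": 0.18, "wx": 0, "wy": 0, "wz": 0, "claw": 0},
  {"tx": -0.003, "ty": 0, "tz": 0.23, "wx": 0, "wy": 0, "wz": 0, "claw": 0},
  {"tx": -0.003, "ty": 0, "tz": 0.243, "wx": 0, "wy": 0, "wz": 0, "claw": 0},
  {"tx": -0.003, "ty": 0, "tz": 0.243, "wx": 0, "wy": 0, "wz": 0, "claw": 0},
  {"tx": -0.003, "ty": 0, "tz": 0.243, "wx": 0, "wy": 0, "wz": 0, "claw": 0},
])

```text
clock: 14.0
eef_pos: [662.5, 42.7, 4.7]
tool_rot: [3.139, -0.0, 1.576]
force: [0.2, -0.9, 1.1]
width: 85.4
gripper_force: 0.0
```

jog_arm([
  {"tx": 0, "ty": 0, "tz": 0, "wx": 0, "wy": 0, "wz": 0, "claw": 0.4},
  {"tx": 0, "ty": 0, "tz": 0, "wx": 0, "wy": 0, "wz": 0, "claw": 1},
  {"tx": 0, "ty": 0, "tz": 0, "wx": 0, "wy": 0, "wz": 0, "claw": 1},
  {"tx": 0, "ty": 0, "tz": 0, "wx": 0, "wy": 0, "wz": 0, "claw": 1},
  {"tx": 0, "ty": 0, "tz": 0, "wx": 0, "wy": 0, "wz": 0, "claw": 1},
  {"tx": 0, "ty": 0, "tz": 0, "wx": 0, "wy": 0, "wz": 0, "claw": 1},
])

```text
clock: 14.6
eef_pos: [664.3, 42.8, 6.1]
tool_rot: [3.136, -0.001, 1.575]
force: [0.5, -0.1, 11.1]
width: 0.6
gripper_force: 5.5
```

The fingers closed on nothing, so I lift and look.

jog_arm([
  {"tx": 0, "ty": 0, "tz": -0.1, "wx": 0, "wy": 0, "wz": 0, "claw": 1},
  {"tx": 0, "ty": 0, "tz": -0.25, "wx": 0, "wy": 0, "wz": 0, "claw": 1},
  {"tx": 0, "ty": 0, "tz": -0.4, "wx": 0, "wy": 0, "wz": 0, "claw": 1},
  {"tx": -0.7, "ty": 0, "tz": -0.4, "wx": 0, "wy": 0, "wz": 0, "claw": 0},
  {"tx": -0.7, "ty": 0, "tz": -0.4, "wx": 0, "wy": 0, "wz": 0, "claw": 0},
  {"tx": -0.7, "ty": 0, "tz": -0.4, "wx": 0, "wy": 0, "wz": 0, "claw": 0},
  {"tx": -0.7, "ty": 0, "tz": -0.4, "wx": 0, "wy": 0, "wz": 0, "claw": 0},
  {"tx": -0.7, "ty": 0, "tz": -0.4, "wx": 0, "wy": 0, "wz": 0, "claw": 0},
  {"tx": -0.7, "ty": 0, "tz": -0.4, "wx": 0, "wy": 0, "wz": 0, "claw": 0},
  {"tx": -0.7, "ty": 0, "tz": -0.4, "wx": 0, "wy": 0, "wz": 0, "claw": 0},
])

```text
clock: 15.6
eef_pos: [644.4, -144.4, 116.7]
tool_rot: [-3.101, -0.029, 1.591]
force: [-32.5, 33.4, 0.6]
width: 85.2
gripper_force: 20.0
```

```bash
python3 - <<'E'
from h import *
t=ctrl.get_image('top');i=ctrl.get_image('side');A,B=cloud(t),cloud(i)
s=ctrl.read_state();print(s['clock'],s['eef_pos'],s['tool_rot'],s['width'])
cv2.imwrite('pics/t5.png',np.hstack([cv2.resize(p['img'][a:a+140,b:b+140,::-1],(396,396)) for p,a,b in ((t,130,180),(i,130,260))]))
for n,p,W in (('top',t,A),('side',i,B)):
  for r in ctrl.trace(p,'frog')[:3]:
    q=W[r['pixels']&(p['depth']>0)];print(n,round(r['score'],2),np.round(r['extent']),np.median(q,0).round(),np.percentile(q,3,axis=0).round(),np.percentile(q,97,axis=0).round())
E
```

```text
15.7 [ 644.38613367 -144.41246544  116.69199412] [-3.10101972 -0.02848832  1.59133606] 84.98437142338004
top 0.64 [246. 167.  19.  18.] [661.  45.  21.] [639.  23.   1.] [687.  72.  30.]
top 0.57 [217. 242.  23.  23.] [456. 119.  14.] [440.  98.  11.] [503. 148.  17.]
side 0.58 [325. 208.  17.  16.] [654.  33.  12.] [635.  15.   1.] [673.  93.  30.]
```

View pics/t5.png

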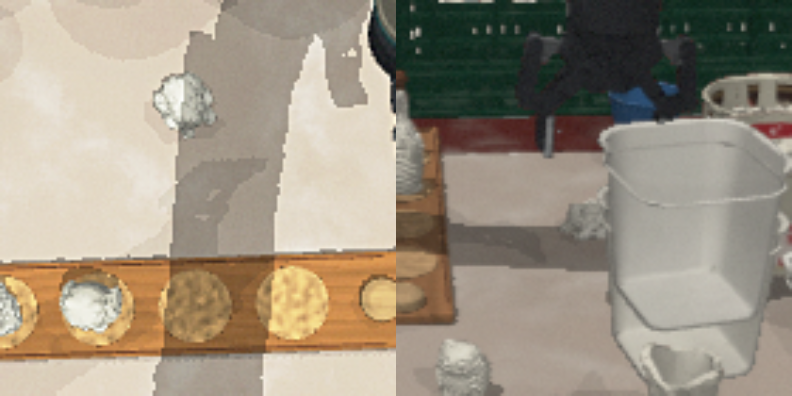

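The left picture shows the frog still at its place, (185,103); in the right one the finger has run against the white bin's rim at (610,140). I back off at once.

jog_arm([
  {"tx": 0.2, "ty": 0, "tz": 0, "wx": 0, "wy": 0, "wz": 0, "claw": 0},
  {"tx": 0.35, "ty": 0, "tz": -0.1, "wx": 0, "wy": 0, "wz": 0, "claw": 0},
  {"tx": 0.35, "ty": 0, "tz": -0.3, "wx": 0, "wy": 0, "wz": 0, "claw": 0},
  {"tx": 0.35, "ty": 0, "tz": -0.3, "wx": 0, "wy": 0, "wz": 0, "claw": 0},
  {"tx": 0.35, "ty": 0, "tz": -0.3, "wx": 0, "wy": 0, "wz": 0, "claw": 0},
  {"tx": 0.35, "ty": 0, "tz": -0.3, "wx": 0, "wy": 0, "wz": 0, "claw": 0},
])

```text
clock: 16.4
eef_pos: [661.5, -63.0, 213.1]
tool_rot: [-3.141, 0.001, 1.575]
force: [-0.6, 0.1, -0.9]
width: 85.4
gripper_force: 0.0
```

```bash
python3 - <<'E'
from h import *
t=ctrl.get_image('top');i=ctrl.get_image('side');A,B=cloud(t),cloud(i)
s=ctrl.read_state();print(s['clock'],s['eef_pos'],s['tool_rot'],s['width'],s['force'])
x,y,z=s['eef_pos'];q=B.reshape(-1,3)
for lab,sgn in (('finger -x',-1),('finger +x',1)):
    f=q[(sgn*(q[:,0]-x)>20)&(sgn*(q[:,0]-x)<75)&(abs(q[:,1]-y)<40)&(q[:,2]>z-40)&(q[:,2]<z+60)]
    print(lab,len(f),f.min(0).round() if len(f) else '',f.max(0).round() if len(f) else '')
R=rot(i['orientation']);c=R.T@(np.array([x,y,z])-i['position']);print('TCP pix',c[0]/c[2]*i['fx']+i['cx'],c[1]/c[2]*i['fy']+i['cy'])
cv2.imwrite('pics/s6.png',cv2.resize(i['img'][90:240,210:410,::-1],None,fx=3.8,fy=3.8))
q=A.reshape(-1,3);q=q[(q[:,2]>90)&(q[:,2]<150)&(q[:,0]>500)&(q[:,0]<850)&(q[:,1]<-90)&(q[:,1]>-320)];print('bin',q.min(0),q.max(0))
E
```

```text
16.5 [660.67468601 -63.45800894 211.67371303] [-3.13856625e+00  2.77989485e-04  1.57447950e+00] 85.1734504194147 [ 0.85464842  0.10080502 -0.52245831]
finger -x 43 [604. -80. 251.] [617. -57. 271.]
finger +x 46 [703. -81. 252.] [716. -54. 271.]
TCP pix 334.6925722653323 151.19971118219357
bin [ 639.94286258 -279.31479125   90.01022529] [ 772.81045435 -176.42523451  149.9179831 ]
```

View pics/s6.png

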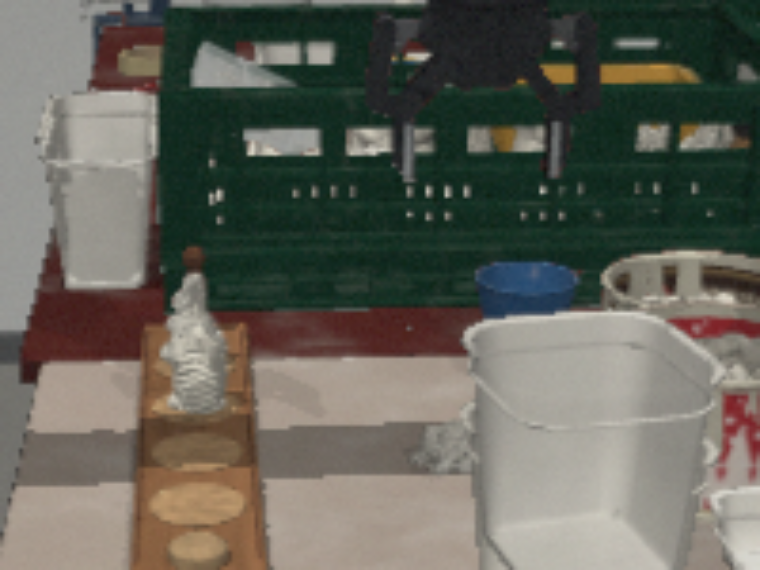

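The fingertips show 39 mm above the reported TCP with the gripper open, not 13 mm, so the true tips sit about 26 mm higher than reported. That explains the missed frog. I lower by that much more.

jog_arm([
  {"tx": 0.358, "ty": 0.004, "tz": 0.2, "wx": 0, "wy": 0, "wz": 0, "claw": 0},
  {"tx": 0.358, "ty": 0.004, "tz": 0.2, "wx": 0, "wy": 0, "wz": 0, "claw": 0},
  {"tx": 0.358, "ty": 0.004, "tz": 0.3, "wx": 0, "wy": 0, "wz": 0, "claw": 0},
  {"tx": 0.358, "ty": 0.004, "tz": 0.45, "wx": 0, "wy": 0, "wz": 0, "claw": 0},
  {"tx": 0.358, "ty": 0.004, "tz": 0.6, "wx": 0, "wy": 0, "wz": 0, "claw": 0},
  {"tx": 0.358, "ty": 0.004, "tz": 0.68, "wx": 0, "wy": 0, "wz": 0, "claw": 0},
  {"tx": 0.358, "ty": 0.004, "tz": 0.72, "wx": 0, "wy": 0, "wz": 0, "claw": 0},
  {"tx": 0.358, "ty": 0.004, "tz": 0.72, "wx": 0, "wy": 0, "wz": 0, "claw": 0},
  {"tx": 0.358, "ty": 0.004, "tz": 0.72, "wx": 0, "wy": 0, "wz": 0, "claw": 0},
])

```text
clock: 17.4
eef_pos: [663.3, 44.7, -2.0]
tool_rot: [3.14, -0.0, 1.575]
force: [0.9, -0.5, 0.1]
width: 85.4
gripper_force: 0.0
```

```bash
python3 - <<'E'
from h import *
i=ctrl.get_image('side');B=cloud(i)
s=ctrl.read_state();print(s['clock'],s['eef_pos'],s['tool_rot'],s['width'],s['force'])
x,y,z=s['eef_pos'];q=B.reshape(-1,3)
f=q[(x-q[:,0]>35)&(x-q[:,0]<75)&(abs(q[:,1]-y)<40)&(q[:,2]>z+15)&(q[:,2]<z+60)]
print(len(f),f.min(0),f.max(0))
print(go(662,44,-23,np.pi/2))
E
```

```text
17.45 [663.86345014  44.78569471  -1.23975327] [ 3.13902966e+00 -4.04403959e-04  1.57501906e+00] 85.28212172276312 [-0.61326505 -0.17616566  0.78449316]
31 [607.3173503   28.48016819  35.00853476] [618.65906185  45.30179129  58.64416827]
(array([-0.003, -0.006,  0.073]), array([ 0.002, -0.   ,  0.003]))
```

jog_arm([
  {"tx": 0, "ty": -0.004, "tz": 0.04, "wx": 0, "wy": 0, "wz": 0, "claw": 0},
  {"tx": 0, "ty": -0.004, "tz": 0.067, "wx": 0, "wy": 0, "wz": 0, "claw": 0},
  {"tx": 0, "ty": -0.004, "tz": 0.067, "wx": 0, "wy": 0, "wz": 0, "claw": 0},
  {"tx": 0, "ty": -0.004, "tz": 0.067, "wx": 0, "wy": 0, "wz": 0, "claw": 0.4},
  {"tx": 0, "ty": -0.004, "tz": 0.067, "wx": 0, "wy": 0, "wz": 0, "claw": 1},
  {"tx": 0, "ty": -0.004, "tz": 0.067, "wx": 0, "wy": 0, "wz": 0, "claw": 1},
  {"tx": 0, "ty": -0.004, "tz": 0.067, "wx": 0, "wy": 0, "wz": 0, "claw": 1},
  {"tx": 0, "ty": -0.004, "tz": 0.067, "wx": 0, "wy": 0, "wz": 0, "claw": 1},
  {"tx": 0, "ty": -0.004, "tz": 0.067, "wx": 0, "wy": 0, "wz": 0, "claw": 1},
])

```text
clock: 18.35
eef_pos: [662.2, 44.9, -21.4]
tool_rot: [3.14, -0.0, 1.575]
force: [-0.9, -0.7, 5.9]
width: 57.2
gripper_force: 59.5
```

jog_arm([
  {"tx": 0, "ty": 0, "tz": -0.1, "wx": 0, "wy": 0, "wz": 0, "claw": 1},
  {"tx": 0, "ty": 0, "tz": -0.25, "wx": 0, "wy": 0, "wz": 0, "claw": 1},
  {"tx": -0.318, "ty": -0.625, "tz": -0.35, "wx": 0, "wy": 0, "wz": 0, "claw": 1},
  {"tx": -0.318, "ty": -0.625, "tz": -0.35, "wx": 0, "wy": 0, "wz": 0, "claw": 1},
  {"tx": -0.318, "ty": -0.625, "tz": -0.35, "wx": 0, "wy": 0, "wz": 0, "claw": 1},
  {"tx": -0.318, "ty": -0.625, "tz": -0.35, "wx": 0, "wy": 0, "wz": 0, "claw": 1},
  {"tx": -0.318, "ty": -0.625, "tz": -0.35, "wx": 0, "wy": 0, "wz": 0, "claw": 1},
  {"tx": -0.318, "ty": -0.625, "tz": -0.35, "wx": 0, "wy": 0, "wz": 0, "claw": 1},
  {"tx": -0.318, "ty": -0.625, "tz": -0.35, "wx": 0, "wy": 0, "wz": 0, "claw": 1},
  {"tx": -0.318, "ty": -0.625, "tz": -0.35, "wx": 0, "wy": 0, "wz": 0, "claw": 1},
])

```text
clock: 19.35
eef_pos: [476.7, -50.3, 82.3]
tool_rot: [3.139, -0.001, 1.577]
force: [-0.6, -0.3, 0.1]
width: 57.2
gripper_force: 60.6
```

```bash
python3 - <<'E'
from h import *
i=ctrl.get_image('side');B=cloud(i)
s=ctrl.read_state();print(s['clock'],s['eef_pos'],s['tool_rot'],s['width'],s['force'])
x,y,z=s['eef_pos'];q=B.reshape(-1,3)
f=q[(abs(x-q[:,0])<27)&(abs(q[:,1]-y)<40)&(q[:,2]>z+10)&(q[:,2]<z+60)]
print('rel',f.min(0)-s['eef_pos'],f.max(0)-s['eef_pos'])
print(go(474.5,-50.5,-7,np.pi/2))
cv2.imwrite('pics/s7.png',cv2.resize(i['img'][120:270,210:410,::-1],None,fx=3,fy=3))
E
```

```text
19.4 [476.28850127 -50.31705097  82.11756286] [ 3.13974221e+00 -7.98798439e-04  1.57694361e+00] 57.00331432756806 [ 0.58471072  0.6463423  -0.90370433]
rel [-26.5287476  -28.71832846  22.91641928] [25.11275758 15.76581033 53.71080392]
(array([-0.001, -0.007,  0.297]), array([ 0.001, -0.001,  0.004]))
```

View pics/s7.png

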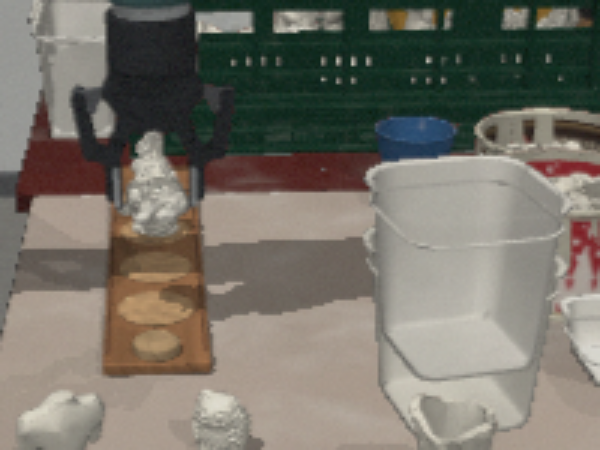

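The side view shows the frog level between the fingertips at (155,205), above the board, with pads 3 and 4 clear at (155,265) and (155,305).

jog_arm([
  {"tx": 0, "ty": -0.005, "tz": 0.12, "wx": 0, "wy": 0, "wz": 0, "claw": 1},
  {"tx": 0, "ty": -0.005, "tz": 0.23, "wx": 0, "wy": 0, "wz": 0, "claw": 1},
  {"tx": 0, "ty": -0.005, "tz": 0.28, "wx": 0, "wy": 0, "wz": 0, "claw": 1},
  {"tx": 0, "ty": -0.005, "tz": 0.292, "wx": 0, "wy": 0, "wz": 0, "claw": 1},
  {"tx": 0, "ty": -0.005, "tz": 0.297, "wx": 0, "wy": 0, "wz": 0, "claw": 1},
  {"tx": 0, "ty": -0.005, "tz": 0.297, "wx": 0, "wy": 0, "wz": 0, "claw": 1},
])

```text
clock: 20.0
eef_pos: [473.7, -51.0, -6.7]
tool_rot: [3.141, -0.0, 1.576]
force: [0.0, -0.5, 0.2]
width: 56.7
gripper_force: 60.7
```

jog_arm([
  {"tx": 0, "ty": 0, "tz": 0.003, "wx": 0, "wy": 0, "wz": 0, "claw": 1},
  {"tx": 0, "ty": 0, "tz": 0.003, "wx": 0, "wy": 0, "wz": 0, "claw": 0.2},
  {"tx": 0, "ty": 0, "tz": 0.003, "wx": 0, "wy": 0, "wz": 0, "claw": 0},
  {"tx": 0, "ty": 0, "tz": 0.003, "wx": 0, "wy": 0, "wz": 0, "claw": 0},
  {"tx": 0, "ty": 0, "tz": 0.003, "wx": 0, "wy": 0, "wz": 0, "claw": 0},
  {"tx": 0, "ty": 0, "tz": -0.1, "wx": 0, "wy": 0, "wz": 0, "claw": 0},
  {"tx": 0, "ty": 0, "tz": -0.25, "wx": 0, "wy": 0, "wz": 0, "claw": 0},
  {"tx": 0, "ty": 0, "tz": -0.38, "wx": 0, "wy": 0, "wz": 0, "claw": 0},
  {"tx": 0, "ty": 0, "tz": -0.38, "wx": 0, "wy": 0, "wz": 0, "claw": 0},
])

```text
clock: 20.9
eef_pos: [476.2, -51.6, 111.5]
tool_rot: [3.133, 0.001, 1.575]
force: [0.4, -0.8, 0.3]
width: 85.4
gripper_force: 0.0
```

jog_arm([
  {"tx": -0.74, "ty": 0.165, "tz": 0, "wx": 0, "wy": 0, "wz": 0, "claw": 0},
  {"tx": -0.74, "ty": 0.165, "tz": 0, "wx": 0, "wy": 0, "wz": 0, "claw": 0},
  {"tx": -0.74, "ty": 0.165, "tz": 0, "wx": 0, "wy": 0, "wz": 0, "claw": 0},
  {"tx": -0.74, "ty": 0.165, "tz": 0, "wx": 0, "wy": 0, "wz": 0, "claw": 0},
  {"tx": -0.74, "ty": 0.165, "tz": 0, "wx": 0, "wy": 0, "wz": 0, "claw": 0},
  {"tx": -0.74, "ty": 0.165, "tz": 0.15, "wx": 0, "wy": 0, "wz": 0, "claw": 0},
  {"tx": -0.74, "ty": 0.165, "tz": 0.2, "wx": 0, "wy": 0, "wz": 0, "claw": 0},
  {"tx": -0.74, "ty": 0.165, "tz": 0.2, "wx": 0, "wy": 0, "wz": 0, "claw": 0},
])

```text
clock: 21.7
eef_pos: [520.5, -271.3, 44.2]
tool_rot: [-3.135, -0.003, 1.577]
force: [-0.9, 0.2, 0.5]
width: 85.4
gripper_force: 0.0
```

```bash
python3 - <<'E'
from h import *
t=ctrl.get_image('top');i=ctrl.get_image('side');A,B=cloud(t),cloud(i)
s=ctrl.read_state();print(s['clock'],s['eef_pos'],s['tool_rot'])
q=B.reshape(-1,3);q=q[(abs(q[:,0]-524)<35)&(abs(q[:,1]+273)<35)&(q[:,2]>4)&(q[:,2]<52)];print('owl',q.min(0),q.max(0))
print(go(524.5,-273.5,-18,np.pi/2))
for c in ((471,218),(472,130),(474.5,-50.5)):
  for q in footprint(A,B,c,40,19): print('on pad',len(q),q.min(0).round() if len(q) else '',q.max(0).round() if len(q) else '')
cv2.imwrite('pics/t8.png',np.hstack([cv2.resize(p['img'][a:a+140,b:b+180,::-1],(396,308)) for p,a,b in ((t,160,120),(i,120,200))]))
E
```

```text
21.8 [ 523.53798679 -271.8405197    47.32156672] [-3.14109758e+00 -9.16790350e-04  1.57745521e+00]
owl [ 504.30448979 -294.31622286    4.07803102] [ 554.75976389 -257.01057957   50.54718184]
(array([-0.006,  0.003,  0.218]), array([-0.   , -0.001,  0.004]))
on pad 327 [442. 186.  20.] [496. 244.  93.]
on pad 137 [443. 200.  20.] [479. 230.  92.]
on pad 316 [450. 104.  19.] [496. 155.  77.]
on pad 142 [452.  98.  33.] [479. 145.  77.]
on pad 336 [442. -77.  19.] [504. -21.  46.]
on pad 81 [442. -80.  19.] [503. -46.  44.]
```

View pics/t8.png

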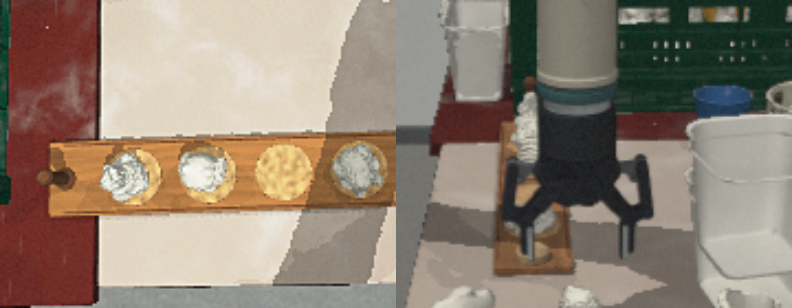

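The rabbit, big owl and frog stand on pads 1, 2 and 4 at (127,177), (203,170) and (357,168). The gripper is over the small owl at (580,298).

jog_arm([
  {"tx": -0.006, "ty": 0.003, "tz": 0.1, "wx": 0, "wy": 0, "wz": 0, "claw": 0},
  {"tx": -0.006, "ty": 0.003, "tz": 0.19, "wx": 0, "wy": 0, "wz": 0, "claw": 0},
  {"tx": -0.006, "ty": 0.003, "tz": 0.218, "wx": 0, "wy": 0, "wz": 0, "claw": 0},
  {"tx": -0.006, "ty": 0.003, "tz": 0.218, "wx": 0, "wy": 0, "wz": 0, "claw": 0},
  {"tx": -0.006, "ty": 0.003, "tz": 0.218, "wx": 0, "wy": 0, "wz": 0, "claw": 0.5},
  {"tx": -0.006, "ty": 0.003, "tz": 0.218, "wx": 0, "wy": 0, "wz": 0, "claw": 1},
  {"tx": -0.006, "ty": 0.003, "tz": 0.218, "wx": 0, "wy": 0, "wz": 0, "claw": 1},
  {"tx": -0.006, "ty": 0.003, "tz": 0.218, "wx": 0, "wy": 0, "wz": 0, "claw": 1},
  {"tx": -0.006, "ty": 0.003, "tz": 0.218, "wx": 0, "wy": 0, "wz": 0, "claw": 1},
  {"tx": -0.006, "ty": 0.003, "tz": 0.218, "wx": 0, "wy": 0, "wz": 0, "claw": 1},
])

```text
clock: 22.8
eef_pos: [524.9, -275.5, -16.6]
tool_rot: [3.14, 0.001, 1.575]
force: [-2.2, -0.4, 8.5]
width: 41.1
gripper_force: 59.6
```

jog_arm([
  {"tx": 0, "ty": 0, "tz": -0.1, "wx": 0, "wy": 0, "wz": 0, "claw": 1},
  {"tx": 0, "ty": 0, "tz": -0.22, "wx": 0, "wy": 0, "wz": 0, "claw": 1},
  {"tx": 0, "ty": 0, "tz": -0.35, "wx": 0, "wy": 0, "wz": 0, "claw": 1},
  {"tx": 0.98, "ty": -0.17, "tz": -0.43, "wx": 0, "wy": 0, "wz": 0, "claw": 1},
  {"tx": 0.98, "ty": -0.17, "tz": -0.43, "wx": 0, "wy": 0, "wz": 0, "claw": 1},
  {"tx": 0.98, "ty": -0.17, "tz": -0.43, "wx": 0, "wy": 0, "wz": 0, "claw": 1},
  {"tx": 0.98, "ty": -0.17, "tz": -0.43, "wx": 0, "wy": 0, "wz": 0, "claw": 1},
  {"tx": 0.98, "ty": -0.17, "tz": -0.43, "wx": 0, "wy": 0, "wz": 0, "claw": 1},
  {"tx": 0.98, "ty": -0.17, "tz": -0.43, "wx": 0, "wy": 0, "wz": 0, "claw": 1},
  {"tx": 0.98, "ty": -0.17, "tz": -0.43, "wx": 0, "wy": 0, "wz": 0, "claw": 1},
  {"tx": 0.98, "ty": -0.17, "tz": -0.43, "wx": 0, "wy": 0, "wz": 0, "claw": 1},
  {"tx": 0.98, "ty": -0.17, "tz": -0.43, "wx": 0, "wy": 0, "wz": 0, "claw": 1},
])

```text
clock: 24.0
eef_pos: [472.2, 17.3, 110.9]
tool_rot: [3.141, 0.001, 1.574]
force: [-0.0, -0.3, -0.1]
width: 40.6
gripper_force: 60.8
```

```bash
python3 - <<'E'
from h import *
i=ctrl.get_image('side');B=cloud(i)
s=ctrl.read_state();print(s['clock'],s['eef_pos'],s['tool_rot'],s['width'],s['force'])
x,y,z=s['eef_pos'];q=B.reshape(-1,3)
f=q[(abs(x-q[:,0])<20)&(abs(q[:,1]-y)<40)&(q[:,2]>z+5)&(q[:,2]<z+30)]
print('rel',f.min(0)-s['eef_pos'],f.max(0)-s['eef_pos'])
print(go(473.3,39.5,-2,np.pi/2))
E
```

```text
24.05 [472.1271897   16.86406281 110.76952173] [3.14143569e+00 9.42014791e-04 1.57258376e+00] 40.42027916299032 [-0.20328791 -0.12203013 -1.36198041]
rel [-18.08917585 -18.57376566  18.49544222] [19.59169049  4.35082191 29.87089098]
(array([0.076, 0.004, 0.376]), array([0.   , 0.001, 0.001]))
```

jog_arm([
  {"tx": 0.074, "ty": 0.004, "tz": 0, "wx": 0, "wy": 0, "wz": 0, "claw": 1},
  {"tx": 0.074, "ty": 0.004, "tz": 0.12, "wx": 0, "wy": 0, "wz": 0, "claw": 1},
  {"tx": 0.074, "ty": 0.004, "tz": 0.24, "wx": 0, "wy": 0, "wz": 0, "claw": 1},
  {"tx": 0.074, "ty": 0.004, "tz": 0.34, "wx": 0, "wy": 0, "wz": 0, "claw": 1},
  {"tx": 0.074, "ty": 0.004, "tz": 0.368, "wx": 0, "wy": 0, "wz": 0, "claw": 1},
  {"tx": 0.074, "ty": 0.004, "tz": 0.374, "wx": 0, "wy": 0, "wz": 0, "claw": 1},
  {"tx": 0.074, "ty": 0.004, "tz": 0.374, "wx": 0, "wy": 0, "wz": 0, "claw": 1},
])

```text
clock: 24.75
eef_pos: [473.5, 40.0, -1.2]
tool_rot: [3.141, 0.0, 1.574]
force: [-0.5, -0.1, -0.4]
width: 40.6
gripper_force: 60.8
```

jog_arm([
  {"tx": 0, "ty": 0, "tz": 0.004, "wx": 0, "wy": 0, "wz": 0, "claw": 1},
  {"tx": 0, "ty": 0, "tz": 0.006, "wx": 0, "wy": 0, "wz": 0, "claw": 1},
  {"tx": 0, "ty": 0, "tz": 0.006, "wx": 0, "wy": 0, "wz": 0, "claw": 0.4},
  {"tx": 0, "ty": 0, "tz": 0.006, "wx": 0, "wy": 0, "wz": 0, "claw": 0.2},
  {"tx": 0, "ty": 0, "tz": 0.006, "wx": 0, "wy": 0, "wz": 0, "claw": 0},
  {"tx": 0, "ty": 0, "tz": 0.006, "wx": 0, "wy": 0, "wz": 0, "claw": 0},
  {"tx": 0, "ty": 0, "tz": 0.006, "wx": 0, "wy": 0, "wz": 0, "claw": 0},
  {"tx": 0, "ty": 0, "tz": -0.1, "wx": 0, "wy": 0, "wz": 0, "claw": 0},
  {"tx": 0, "ty": 0, "tz": -0.25, "wx": 0, "wy": 0, "wz": 0, "claw": 0},
  {"tx": 0, "ty": 0, "tz": -0.4, "wx": 0, "wy": 0, "wz": 0, "claw": 0},
  {"tx": 0, "ty": 0, "tz": -0.5, "wx": 0, "wy": 0, "wz": 0, "claw": 0},
  {"tx": 0, "ty": 0, "tz": -0.5, "wx": 0, "wy": 0, "wz": 0, "claw": 0},
])

```text
clock: 25.95
eef_pos: [475.8, 41.4, 152.3]
tool_rot: [3.133, -0.001, 1.575]
force: [1.0, -0.1, -0.9]
width: 85.1
gripper_force: 0.0
```

jog_arm([
  {"tx": -0.9, "ty": 0.2, "tz": -0.2, "wx": 0, "wy": 0, "wz": 0, "claw": 0},
  {"tx": -0.9, "ty": 0.2, "tz": -0.2, "wx": 0, "wy": 0, "wz": 0, "claw": 0},
  {"tx": -0.9, "ty": 0.2, "tz": -0.2, "wx": 0, "wy": 0, "wz": 0, "claw": 0},
  {"tx": -0.9, "ty": 0.2, "tz": -0.2, "wx": 0, "wy": 0, "wz": 0, "claw": 0},
  {"tx": -0.9, "ty": 0.2, "tz": -0.2, "wx": 0, "wy": 0, "wz": 0, "claw": 0},
  {"tx": -0.9, "ty": 0.2, "tz": -0.2, "wx": 0, "wy": 0, "wz": 0, "claw": 0},
  {"tx": -0.9, "ty": 0.2, "tz": -0.2, "wx": 0, "wy": 0, "wz": 0, "claw": 0},
  {"tx": -0.9, "ty": 0.2, "tz": -0.2, "wx": 0, "wy": 0, "wz": 0, "claw": 0},
])

```text
clock: 26.75
eef_pos: [533.4, -229.0, 207.3]
tool_rot: [-3.14, -0.001, 1.574]
force: [-0.4, 1.1, 0.0]
width: 85.3
gripper_force: 0.0
```

```bash
python3 - <<'E'
from h import *
t=ctrl.get_image('top');i=ctrl.get_image('side');A,B=cloud(t),cloud(i)
s=ctrl.read_state();print(s['clock'],s['eef_pos'],s['force'])
for n,c in dict(rabbit=(471,218.5),big=(472.2,129),small=(473.3,39.5),frog=(474.5,-50.5)).items():
  a,b=footprint(A,B,c,42,19);q=np.vstack([a,b]);lo,hi=np.percentile(q,1,axis=0),np.percentile(q,99,axis=0)
  print(n,len(a),len(b),'mid off',((lo+hi)/2)[:2].round(1)-c,'size',(hi-lo)[:2].round(),'top',hi[2].round())
q=np.vstack(footprint(A,B,(412,-342),55,5));print('torso',np.percentile(q,1,axis=0).round(),np.percentile(q,99,axis=0).round())
cv2.imwrite('pics/t9.png',np.hstack([cv2.resize(p['img'][a:a+140,b:b+180,::-1],(396,308)) for p,a,b in ((t,160,120),(i,120,200))]))
E
```

```text
26.85 [ 533.62804905 -226.83582831  207.57789147] [-0.57270578 -0.96496528 -0.94962903]
rabbit 331 163 mid off [-0.8  1.4] size [52. 43.] top 92.0
big 314 214 mid off [ 1.8 -2.1] size [43. 51.] top 74.0
small 193 221 mid off [-0.1  2.1] size [40. 39.] top 63.0
frog 347 249 mid off [-1.6 -0.1] size [56. 55.] top 45.0
torso [ 384. -365.    6.] [ 439. -319.   88.]
```

View pics/t9.png

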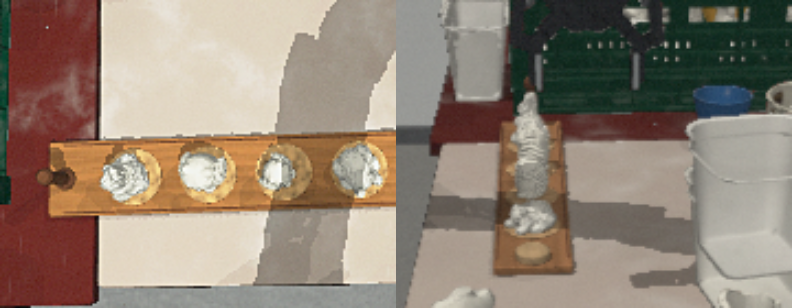

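All four stand on their pads, within about 3 mm of the centres, in falling order from the post (top crop (127,177), (203,170), (277,172), (357,168)). The torso stands where it was.

```bash
python3 -c "
from cell import ctrl
print(ctrl.finish_job())"
```

```text
the job is handed in; nothing more can be done
None
```

The rabbit, big owl, small owl and frog stand upright on pads 1 to 4 in falling height from the tall post, the torso was left standing, and the job is handed in; the one risk is that a move after a missed frog grasp ran a finger into the white bin at about 46 N, which may count against the 40 N limit.

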